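# Dry-fit a pipe riser on its base plate

## Robot

A 6-joint arm with a two-finger parallel gripper is mounted at the origin on the work surface. World frame = base frame: x ahead of the robot, y to its left, z up, the work surface at z = 0. Lengths are in m, angles in rad, forces in N, time in s.
With the tool pointing down it reaches from about 0.25 to 0.775 m from the base axis. Payload 4 kg.
Tool frame: the origin (TCP) lies between the finger pads; the fingertips stand 11 mm ahead of it and the grasp point (between the pads) lies 8 mm behind it; z points along the fingers, y is the line along which they close (so a half turn about z gives the same grasp; the last joint's range is limited). The gripper opens to 94 mm and grips with 3 to 60 N. Pads are 16 mm wide; open, the fingers measure 119 mm over their backs; the gripper's body (75 mm by 177 mm) begins 78 mm behind the grasp point.
Start: joints at [1.123, 0.087, 1.371, -0, 1.684, -0.103], TCP at [0.186, 0.518, 0.217] pointing down, gripper open.
Joint ranges: [-3.1, 3.1], [-0.76, 2.03], [0.27, 2.55], [-1.08, 4.22], [0.17, 2.65], [-2.57, 2.57]. Speed limits (rad/s): [2.79, 2.79, 3.14, 3.14, 3.14, 3.14].

## Interface

Orientations are given as a rotation vector (axis times angle).
In Python, from cell import move_pose, servo_line, movej, grip, wait, ik, snapshot, get_calibration, Unreachable, hand_in, read_time_s, read_q, read_joint_vel, read_joint_torque, read_eef_pos, read_tcp_rot, read_contact_force, read_ft_torque, read_gripper_width, read_finger_force gives the robot as it stands. The module is installed in compiled form; this text tells all that it offers. Calls block until the motion is done:
- move_pose(position, orientation): joint-space move of the TCP to a pose.
- servo_line(position, frame=None, velocity=0.15, stop_force=None): straight line of the TCP; frame=None keeps the orientation; velocity is the mean speed in m/s. With stop_force (N) it stops when the force on the tool has changed by that much, and returns True; else False.
- movej(angles): joint-space move.
- grip(opening): opening from 0.0 (shut) to 1.0 (fully open); the grip force is fixed at half the most; returns when the fingers have stopped.
- wait(seconds).
- ik(position, orientation): joint angles nearest the present ones, or None.
- snapshot(name): name is "scene" or "side" or "wrist"; returns the picture (420x560x3 uint8, red, green, blue); there is no depth.
- get_calibration(name): a dict with "fov_y" (degrees; the focal length in pixels is half the picture's height over the tangent of half this angle, whatever the lens; pixels are square), "cx", "cy" (the principal point, pixels), "extrinsics" (4x4, takes a point from camera to world coordinates); the wrist camera has in their place "hand_eye" (4x4, takes a point from camera to tool coordinates, whose origin is the TCP and whose axes are the flange's). Camera axes: x right, y down, z forward; pixel columns grow to the right and rows downward; lengths in m; the calibration is good to about 2 mm. A picture is of the moment at which its call begins: read the wrist's pose just before it. get_calibration takes no time and is no camera call.
A pose or a line that the arm cannot do raises Unreachable and nothing moves.
- hand_in(): hands the job in; it is judged then, once.
Readings, each from a call of its own:
- read_time_s(): time.
- read_q(): joint angles.
- read_joint_vel(): joint speeds.
- read_joint_torque(): joint torques, N m.
- read_eef_pos(): TCP position.
- read_tcp_rot(): TCP orientation.
- read_contact_force(): force on the tool from outside, world axes, zero at the start.
- read_ft_torque(): the same for the moment, N m.
- read_gripper_width(): opening from 0.0 (shut) to 1.0 (fully open).
- read_finger_force(): force on a finger pad.
Only numpy, scipy, OpenCV 4.12 (cv2) and the standard library are available. Lean on these libraries where they do the work, as an engineer would, in place of code of your own. Each camera call takes 0.05 s, during which the arm holds its last target. There are 200 camera calls.

## Task

Dry-fit the pipe riser on the base plate before welding: from the bottom up, the flange, the long pipe, the short coupling and the domed end cap, each set down over the spigot below so that it sits upright and fully home. Do not drop the parts or knock them over, leave the spray bottle, the analyser and the brush where they are, and let go of the finished stack.

Things in the scene. Friction and masses are not known exactly. Their poses are not given: they have to be found in the camera images.
- base_top (a point): fixed dark steel base plate, 110 x 110 x 10 mm, flat on the bench. Point: centre of its upper face, z up. Its spigot, like those of the parts, stands 14 mm above the face (shoulder), 34 mm in diameter for 5 mm, then tapering to 22 mm. The stack is built here
- flange_mid (a point): loose steel flange, upright, 0.7 kg: disc 100 mm in diameter, 10 mm thick, six dark bolt holes; round hub (grip here) 52 mm in diameter with its shoulder 54 mm above the underside, 14 mm spigot on top. Point: on the axis, 34 mm above the underside; z up. Underside: socket 38 mm wide, 18 mm deep, for the spigot below; the flat rim rests on the shoulder.
- pipe_mid (a point): loose length of dark steel pipe, upright, 0.45 kg: 50 mm in diameter, the tallest part, shoulder 76 mm above the underside, 14 mm spigot on top, a weld bead round it. Point: on the axis, 38 mm above the underside; z up. Underside: socket 38 mm wide, 18 mm deep, for the spigot below; the flat rim rests on the shoulder.
- coupling_mid (a point): loose short bright steel coupling, upright, 0.5 kg: 60 mm in diameter, shoulder 44 mm above the underside, 14 mm spigot on top, two dark grooves round it. Point: on the axis, 22 mm above the underside; z up. Underside: socket 38 mm wide, 18 mm deep, for the spigot below; the flat rim rests on the shoulder.
- cap_mid (a point): loose bright steel end cap, upright, 0.4 kg: 54 mm in diameter, straight to 34 mm above the underside, then a low dome to 46 mm, no spigot. Point: on the axis, 23 mm above the underside; z up. Underside: socket 38 mm wide, 18 mm deep, for the spigot below; the flat rim rests on the shoulder.
- sprayer: bystander: yellow-green pump spray bottle, 136 mm in diameter, 259 mm tall, its black nozzle reaching 105 mm from its axis along its own -x; origin at the centre of its underside. Leave it alone
- analyser: bystander: black and yellow hand-held metal analyser lying on its side, about 190 x 160 mm and 58 mm high; origin under the middle of its barrel, barrel along its x. Leave it alone
- brush: bystander: hand brush lying along its x axis, handle towards -x, 0.2 m long, 42 mm wide, 20 mm high; origin at the middle of its underside. Leave it alone
Things that resemble listed ones, but are neither listed nor needed, are in the scene too. Leave any brown, green or orange look-alike of the part that bears cap_mid alone.

How it is judged:
At the end, for the whole second after the job is handed in: Flange on the base plate, pipe on the flange, coupling on the pipe, cap on the coupling: each within 6 mm of the axis of the one below, within 4 mm of its fully seated height, tilted by less than 0.06 rad and at rest (under 0.02 m/s) (horizontal distance between flange_mid and base_top below 0.006 m and z of flange_mid in the frame of base_top between 0.03 and 0.038 m and angle between each of flange_mid, pipe_mid, coupling_mid, cap_mid's own z axis and vertical below 0.06 rad and linear speed of each of flange, pipe, coupling, cap below 0.02 m/s and horizontal distance between pipe_mid and flange_mid below 0.006 m and z of pipe_mid in the frame of flange_mid between 0.054 and 0.062 m and horizontal distance between coupling_mid and pipe_mid below 0.006 m and z of coupling_mid in the frame of pipe_mid between 0.056 and 0.064 m and horizontal distance between cap_mid and coupling_mid below 0.006 m and z of cap_mid in the frame of coupling_mid between 0.041 and 0.049 m); the robot touches nothing.
It fails at once if the spray bottle, analyser or brush is pushed more than 30 mm from its place (distance of any of sprayer, analyser, brush from where it was at the start of the episode above 0.03 m).
It fails at once if a part is knocked over (tilted by more than 0.7 rad) (angle between any of flange_mid, pipe_mid, coupling_mid, cap_mid's own z axis and vertical above 0.7 rad).
It fails at once if a part is dropped from about 25 mm or more, or thrown (faster than 0.7 m/s with no finger touching it) ((linear speed of flange above 0.7 m/s and contact force between the fingers and flange below 0.05 N) or (linear speed of pipe above 0.7 m/s and contact force between the fingers and pipe below 0.05 N) or (linear speed of coupling above 0.7 m/s and contact force between the fingers and coupling below 0.05 N) or (linear speed of cap above 0.7 m/s and contact force between the fingers and cap below 0.05 N)).
It also fails if it takes over 128 s, if anything falls off the work surface, if the arm or the gripper's body presses on something with over 40 N, if the wrist force passes 120 N, or if a joint passes its speed limit or range.

## Working session

There is one attempt and no reset: what is moved stays moved. The work goes in short steps, each a Python script; the robot and the scene stay as the last script left them, time stands still between calls to the robot, and variables do not carry over. Pictures are saved under pics/ and viewed, at most 14 in all, crops included, and the job is handed in when it is done.

```bash
mkdir -p pics; python3 - <<'E'
from cell import *
import cv2
for n in ["scene","side","wrist"]:
    im=snapshot(n); cv2.imwrite(f"pics/{n}0.png",im[:,:,::-1])
    c=get_calibration(n); print(n,c)
print(read_eef_pos(),read_tcp_rot(),read_time_s())
E
```

```text
scene {'fov_y': 52.78038485910493, 'cx': 285.2384613798768, 'cy': 200.76687539833605, 'extrinsics': array([[ 0.51390407,  0.59193413, -0.62089983,  1.33764221],
       [ 0.85767177, -0.33987658,  0.38585365, -0.42824624],
       [ 0.01737063, -0.73082001, -0.68234915,  0.86434903],
       [ 0.        ,  0.        ,  0.        ,  1.        ]])}
side {'fov_y': 51.841817001758066, 'cx': 274.78577832353346, 'cy': 209.8793060931293, 'extrinsics': array([[ 0.97401897, -0.08943941,  0.20805682,  0.28593679],
       [-0.22512639, -0.48219241,  0.84664549, -1.1283786 ],
       [ 0.02459994, -0.87148785, -0.48979972,  0.73004439],
       [ 0.        ,  0.        ,  0.        ,  1.        ]])}
wrist {'fov_y': 63.629154917616845, 'cx': 277.0737069177758, 'cy': 212.9279099805408, 'hand_eye': array([[ 3.84116323e-04, -9.73283809e-01, -2.29605051e-01,
         6.62440104e-02],
       [ 9.99999693e-01,  5.30810454e-04, -5.77134587e-04,
        -8.79931055e-04],
       [ 6.83592511e-04, -2.29604758e-01,  9.73283714e-01,
        -1.68498404e-01],
       [ 0.00000000e+00,  0.00000000e+00,  0.00000000e+00,
         1.00000000e+00]])}
[0.18574436 0.51725556 0.21558983] [-5.38885238e-01 -3.09456326e+00  2.54515086e-03] 0.15
```

View pics/scene0.png

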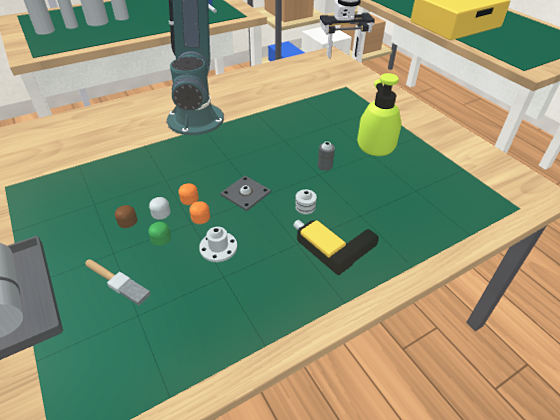

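View pics/side0.png

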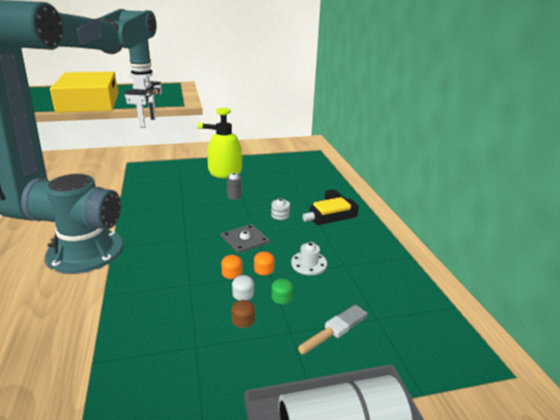

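The scene view shows the base plate at about (246,188), flange (217,238), pipe (326,155), coupling (306,200) and the silver cap (160,207), with orange, green and brown look-alikes around the cap. I'll get coarse positions first, then take wrist views from above.

```bash
cat > h.py <<'E'
from cell import *
import numpy as np, cv2
from scipy.spatial.transform import Rotation as R
def cam(n, p=None, rv=None):
    c=get_calibration(n); f=210/np.tan(np.radians(c['fov_y']/2))
    if n=="wrist":
        T=np.eye(4); T[:3,:3]=R.from_rotvec(rv).as_matrix(); T[:3,3]=p; E=T@c['hand_eye']
    else: E=c['extrinsics']
    return np.array([[f,0,c['cx']],[0,f,c['cy']],[0,0,1]]),E
def onplane(K,E,uv,z):
    d=E[:3,:3]@np.linalg.inv(K)@[uv[0],uv[1],1]; o=E[:3,3]
    return (o+d*(z-o[2])/d[2])[:2]
def proj(K,E,P):
    q=np.linalg.inv(E)@[*P,1]; q=K@q[:3]; return q[:2]/q[2]
def down(a):  # tool down; finger (y) line at world angle a
    y=np.array([np.cos(a),np.sin(a),0]); z=np.array([0,0,-1.]); return R.from_matrix(np.c_[np.cross(y,z),y,z]).as_rotvec()
def norm(im):return im[:,:,::-1]
E
python3 - <<'E'
from h import *
sc={'base':(246,187,.024),'flange':(216,231,.068),'pipe':(326,144,.09),'coup':(306,192,.058),'cap':(160,199,.046),'or1':(188,185,.046),'or2':(200,203,.046),'green':(159,224,.046),'brown':(125,207,.046),'sprayer':(379,150,0)}
sd={'base':(245,234,.024),'flange':(310,246,.068),'pipe':(234,176,.09),'coup':(280,202,.058),'cap':(243,279,.046),'or1':(231,257,.046),'or2':(264,254,.046),'green':(282,281,.046),'brown':(243,304,.046),'sprayer':(225,175,0)}
for k in sc:
    print(k,*[onplane(*cam(n),d[k][:2],d[k][2]).round(3) for n,d in(("scene",sc),("side",sd))])
print(R.from_rotvec(read_tcp_rot()).as_matrix().round(2))
for a in np.arange(-3,3.2,.5):
  for P in ([.4,.0,.36],[.42,-.12,.3],[.5,.15,.3]):
    q=ik(P,down(a)); print(a,P,None if q is None else np.round(q,2)) if P[1]==0 else 0
E
```

```text
base [ 0.462 -0.024] [ 0.464 -0.037]
flange [ 0.622 -0.189] [ 0.617 -0.198]
pipe [0.473 0.255] [0.472 0.24 ]
coup [0.602 0.098] [0.6   0.082]
cap [ 0.41  -0.269] [ 0.418 -0.276]
or1 [ 0.393 -0.178] [ 0.402 -0.177]
or2 [ 0.482 -0.178] [ 0.492 -0.18 ]
green [ 0.504 -0.303] [ 0.512 -0.303]
brown [ 0.394 -0.363] [ 0.403 -0.367]
sprayer [0.492 0.474] [0.464 0.447]
[[-0.94  0.34 -0.  ]
 [ 0.34  0.94 -0.  ]
 [ 0.   -0.   -1.  ]]
-3.0 [0.4, 0.0, 0.36] None
-2.5 [0.4, 0.0, 0.36] [-0.14 -0.23  1.38 -0.    1.99  2.36]
-2.0 [0.4, 0.0, 0.36] [-0.14 -0.23  1.38 -0.    1.99  1.86]
-1.5 [0.4, 0.0, 0.36] [-0.14 -0.23  1.38 -0.    1.99  1.36]
-1.0 [0.4, 0.0, 0.36] [-0.14 -0.23  1.38 -0.    1.99  0.86]
-0.5 [0.4, 0.0, 0.36] [-0.14 -0.23  1.38  0.    1.99  0.36]
0.0 [0.4, 0.0, 0.36] [-0.14 -0.23  1.38 -0.    1.99 -0.14]
0.5 [0.4, 0.0, 0.36] [-0.14 -0.23  1.38  0.    1.99 -0.64]
1.0 [0.4, 0.0, 0.36] [-0.14 -0.23  1.38 -0.    1.99 -1.14]
1.5 [0.4, 0.0, 0.36] [-0.14 -0.23  1.38  0.    1.99 -1.64]
2.0 [0.4, 0.0, 0.36] [-0.14 -0.23  1.38 -0.    1.99 -2.14]
2.5 [0.4, 0.0, 0.36] None
3.0 [0.4, 0.0, 0.36] None
```

```bash
cat >> h.py <<'E'
A=0.26
XY={'base':(.463,-.030),'flange':(.620,-.194),'pipe':(.473,.247),'coup':(.601,.090),'cap':(.414,-.272)}
TOP={'base':.024,'flange':.068,'pipe':.09,'coup':.058,'cap':.046}
E
python3 - <<'E'
from h import *
import json
D={};tiles=[]
for k in ['pipe','coup','base','flange','cap']:
    move_pose([*XY[k],TOP[k]+.16],down(A)); wait(.2)
    p,rv=read_eef_pos(),read_tcp_rot(); im=norm(snapshot("wrist")); cv2.imwrite(f"pics/w_{k}.png",im)
    uv=proj(*cam("wrist",p,rv),[*XY[k],TOP[k]]); o=(uv-[66,75]).astype(int)
    t=cv2.resize(im[o[1]:o[1]+150,o[0]:o[0]+133],None,fx=2,fy=2,interpolation=cv2.INTER_CUBIC)
    tiles.append(cv2.copyMakeBorder(t,0,max(0,300-t.shape[0]),0,max(0,266-t.shape[1]),cv2.BORDER_CONSTANT))
    D[k]=dict(p=list(p),rv=list(rv),o=o.tolist()); print(k,p.round(4),uv.round(1),o,t.shape)
json.dump(D,open('d.json','w'))
t=cv2.resize(cv2.imread('pics/w_coup.png'),(266,200)); tiles.append(cv2.copyMakeBorder(t,0,100,0,0,cv2.BORDER_CONSTANT))
cv2.imwrite('pics/mont.png',np.vstack([np.hstack(tiles[:3]),np.hstack(tiles[3:])])); print(read_time_s())
E
```

```text
pipe [0.4725 0.2479 0.2499] [278.1 202. ] [212 126] (300, 266, 3)
coup [0.6005 0.0917 0.219 ] [277.5 202.5] [211 127] (300, 266, 3)
base [ 0.4642 -0.0293  0.1843] [276.3 201.2] [210 126] (300, 266, 3)
flange [ 0.6196 -0.1927  0.2287] [277.7 202.1] [211 127] (300, 266, 3)
cap [ 0.4152 -0.2717  0.2061] [276.5 200.9] [210 125] (300, 266, 3)
6.2833
```

View pics/mont.png

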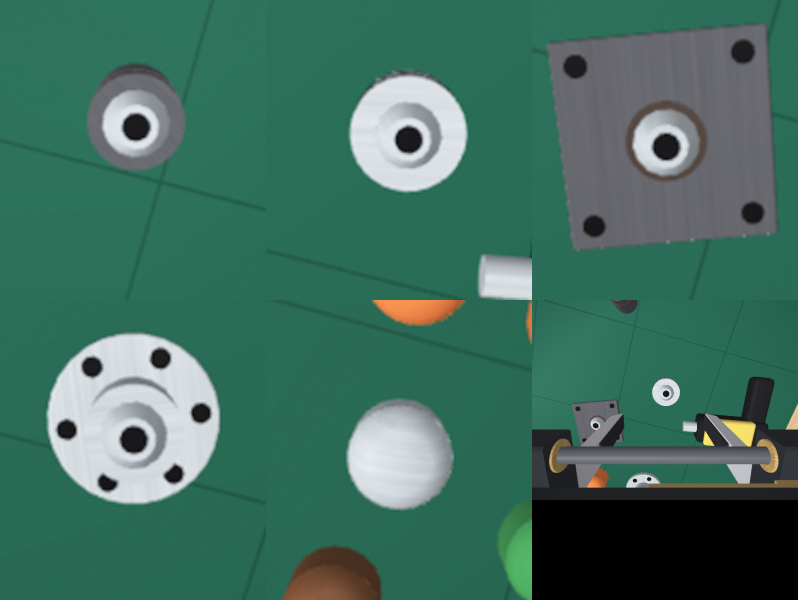

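View pics/w_coup.png

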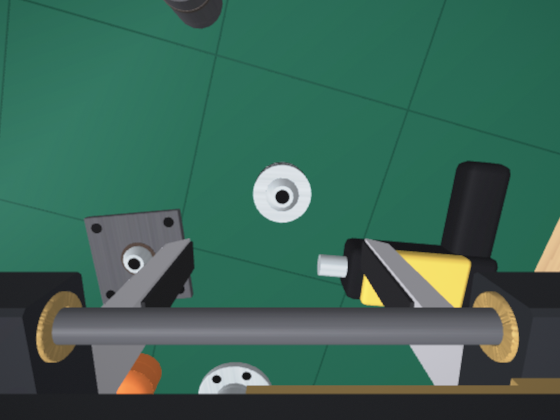

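The montage gives bore centres, or the outline for the cap: pipe (136,126), coupling (408,139), base (666,146), flange (133,439), cap outline (400,456). The full view shows the analyser clear of the coupling along the finger line. Now I'll compute positions and place the flange.

```bash
python3 - <<'E'
from h import *
import json
D=json.load(open('d.json'))
M={'pipe':(136,126,0,0,.09),'coup':(408,139,266,0,.058),'base':(666,146,532,0,.024),'flange':(133,439,0,300,.068),'cap':(400,456,266,300,.034)}
S={'pipe':(136,121,0,0,.076),'coup':(408,133,266,0,.044)}
def w(k,m):
    d=D[k]; uv=((m[0]-m[2]+.5)/2-.5+d['o'][0],(m[1]-m[3]+.5)/2-.5+d['o'][1]); return onplane(*cam("wrist",np.array(d['p']),np.array(d['rv'])),uv,m[4])
W={k:w(k,m).round(4).tolist() for k,m in M.items()}
print(W,{k:w(k,m).round(4) for k,m in S.items()})
json.dump(W,open('W.json','w'))
for _ in range(4): print(read_eef_pos(),read_q()); wait(.1)
E
cat >> h.py <<'E'
import json,os
W=json.load(open('W.json')) if os.path.exists('W.json') else {}
H=.33
def pick(k,g,zh=H):
    move_pose([*W[k],zh],down(A)); grip(1.0)
    servo_line([*W[k],g-.008+.04],velocity=.25); servo_line([*W[k],g-.008],velocity=.08)
    grip(0.0); print(k,'grip w',read_gripper_width()*94,'f',read_finger_force())
    c=read_contact_force(); servo_line([*W[k],g+.03],velocity=.08); print('lift',read_contact_force()-c,read_gripper_width()*94)
    servo_line([*W[k],zh],velocity=.3)
def place(seat,g,b=None,zh=H):
    b=W['base'] if b is None else b
    z=seat+g-.008
    move_pose([*b,zh],down(A)); wait(.3)
    servo_line([*b,z+.022],velocity=.2); wait(.2)
    print('eef',read_eef_pos())
    s=servo_line([*b,z-.004],velocity=.04,stop_force=12); e=read_eef_pos()
    print('stop',s,'dz over seat mm',(e[2]-z)*1e3,e,read_contact_force()); return e
def release(zh=H):
    e=read_eef_pos(); grip(1.0); wait(.3); p=[*W['base'],e[2]+.05]; servo_line(p,velocity=.1); servo_line([*W['base'],max(zh,p[2])],velocity=.3)
E
```

```text
{'pipe': [0.4711, 0.2602], 'coup': [0.6034, 0.0972], 'base': [0.4628, -0.0275], 'flange': [0.618, -0.1884], 'cap': [0.4154, -0.2762]} {'pipe': array([0.4712, 0.2605]), 'coup': array([0.6035, 0.0977])}
[ 0.41502769 -0.27174656  0.20596018] [-6.94165946e-01 -3.10513944e-02  1.51267100e+00  1.49893390e-04
  1.65999908e+00 -9.55678566e-01]
[ 0.4146823  -0.27179294  0.20586484] [-6.94620547e-01 -3.14405952e-02  1.51323758e+00  5.33054770e-05
  1.66004814e+00 -9.55733463e-01]
[ 0.41437835 -0.27186296  0.20585276] [-6.95102827e-01 -3.18731259e-02  1.51368182e+00  2.11002381e-05
  1.66009880e+00 -9.55718867e-01]
[ 0.41418126 -0.27192416  0.20591739] [-6.95447228e-01 -3.22736816e-02  1.51394344e+00  1.01428007e-05
  1.66011890e+00 -9.55762262e-01]
```

```bash
python3 - <<'E'
from h import *
pick('flange',.037)
place(.010,.037)
cv2.imwrite('pics/side1.png',cv2.resize(norm(snapshot("side"))[170:270,185:320],None,fx=4,fy=4,interpolation=cv2.INTER_CUBIC))
print(read_time_s())
E
```

```text
flange grip w 51.681443925443666 f 30.111204274871852
lift [-3.05793079 -0.20654433 -4.24480189] 51.598024201440985
eef [ 0.46348633 -0.02761015  0.06197524]
stop True dz over seat mm -0.5316451372488276 [ 0.46239591 -0.02750618  0.03846835] [0.34808054 0.35158757 3.41539427]
15.6
```

View pics/side1.png

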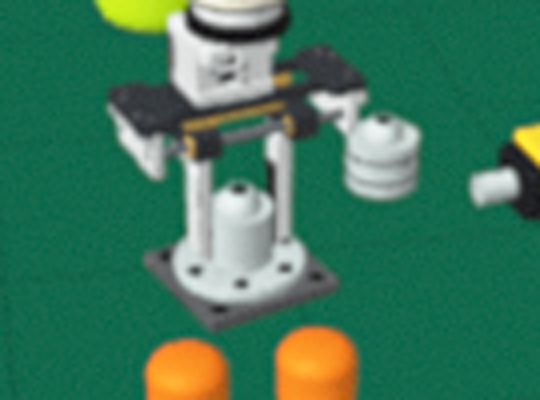

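The crop shows the flange flat on the plate, and the stop height confirms it is seated. Releasing and going on to the pipe.

```bash
python3 - <<'E'
from h import *
release()
pick('pipe',.038)
e=place(.064,.038)
print(read_time_s())
if abs(e[2]-.094)<.003:
    release(); print('released')
wait(.3);cv2.imwrite('pics/side2.png',cv2.resize(norm(snapshot("side"))[150:270,165:325],None,fx=4,fy=4,interpolation=cv2.INTER_CUBIC))
E
```

```text
pipe grip w 49.649232137363946 f 29.999521672725677
lift [-1.18010863e+00  5.83609763e-04 -4.15615816e+00] 49.59640107433833
eef [ 0.46356678 -0.02762705  0.11724089]
stop True dz over seat mm -0.2973474998348019 [ 0.46245403 -0.02742667  0.09370265] [-0.71373293 -0.09561201  3.43482794]
27.275
released
```

View pics/side2.png

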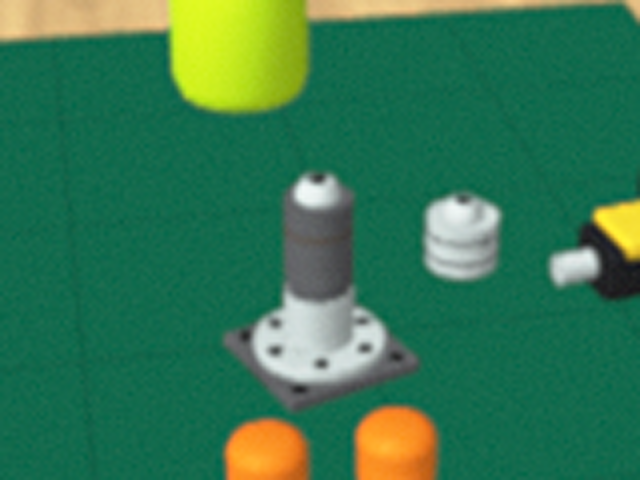

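The crop shows the pipe upright and flush on the flange hub, and the gripper is clear. Next is the coupling, then the cap.

```bash
python3 - <<'E'
from h import *
Z=.37
def sh(n):cv2.imwrite(f'pics/{n}.png',cv2.resize(norm(snapshot("side"))[110:270,165:325],None,fx=3.5,fy=3.5,interpolation=cv2.INTER_CUBIC))
pick('coup',.024,Z)
e=place(.140,.024,zh=Z)
if abs(e[2]-.156)<.003:
    release(Z); wait(.3); sh('side3')
    pick('cap',.023,Z)
    e=place(.184,.023,zh=Z)
    if abs(e[2]-.199)<.003:
        release(Z); print('all released')
wait(.3); sh('side4'); print(read_time_s())
E
```

```text
coup grip w 59.63242799672349 f 30.000089406967163
lift [-0.94030719  0.27639222 -7.60626366] 59.4916859336236
eef [ 0.4635651  -0.02761876  0.17940079]
stop True dz over seat mm -0.15379870526865957 [ 0.46249971 -0.02744224  0.1558462 ] [0.50513863 0.04878494 4.44235897]
cap grip w 53.256618709793926 f 30.00007953869499
lift [-0.62273872 -0.68061172 -5.52083453] 53.61295479768216
eef [ 0.46363903 -0.02765705  0.22271577]
stop True dz over seat mm -0.1617740959430347 [ 0.4625168  -0.02747574  0.19883823] [-0.29851494  0.49383607  4.21398545]
all released
52.7833
```

View pics/side4.png

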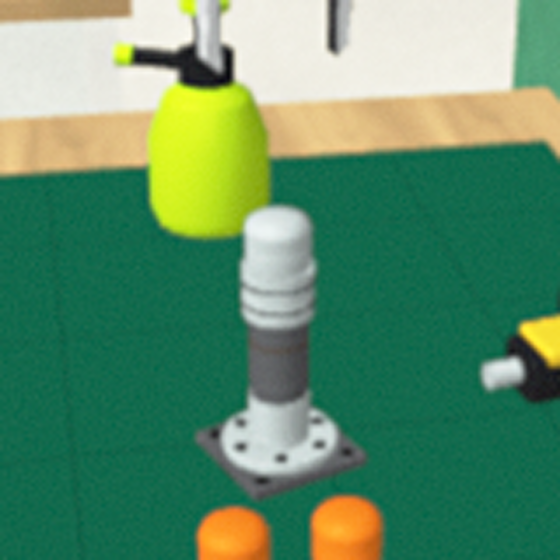

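The crop shows the full stack upright and flush at every joint, the gripper clear above it, and the sprayer and analyser still in place.

```bash
python3 -c "
from cell import *
wait(.5); print(hand_in())"
```

```text
the job is handed in; nothing more can be done
None
```

The riser is stacked on the base plate (flange, pipe, coupling, cap), each part stopped within about 0.5 mm of its seated height and was released; I handed the job in about 53 s into the 128 s limit, and no verdict was returned.

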